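# Bolt a tube tray down on the bench shaker

### The job

Get the bench shaker ready to run: pick up the blue tube tray by its white rack, keep it level, and seat it gently and fully down over the two locating pegs of the shaker's platform, with its steel keeper loop beside the bolt. Then lock it: swing the bolt's red-knobbed handle up out of its notch, push the bolt along against its spring through the keeper as far as it goes, and swing the handle fully down into the other notch so that the bolt stays home when you let go. Leave the bottles and the petri dishes where they stand.

Things in the scene. Friction and masses are not known exactly. Their poses are not given: they have to be found in the camera images.
- shaker: white bench shaker, fixed, 255 (y) x 225 (x) x 85 mm high, flat dark grey platform on top at z = 85 mm. Origin: centre of its underside; x points away from its front panel, y along the bolt, z up. The front faces the robot, yaw within 0.3 rad. The drawn bolt lies along y at the front of the platform: rod of 14 mm, axis at x = -58, z = 111 mm, tapered nose at y = 17 mm (62 mm when home)
- tray_seat (a point): the point on the platform top where the tray's origin must come, tray axes along the shaker's axes: (35, 0, 85) mm in the shaker's frame; axes as the shaker's
- peg_right (a point): tip of the right-hand steel peg, at (60, -93, 101) mm in the shaker's frame. Both pegs: 10 mm diameter, 16 mm high, straight for 10 mm, then tapered to 4.4 mm at the tip
- peg_left (a point): tip of the left-hand steel peg, at (35, 93, 101) mm in the shaker's frame
- tube_tray: loose tray, 0.3 to 0.6 kg: blue plate 100 (x) x 210 (y) x 8 mm with a white tube rack fixed on its middle, 60 mm wide (x), 160 mm long (y), flat sides 8 to 53 mm above the underside, coloured caps up to 61 mm. Origin: centre of the underside, z up. Grip it across the rack's 60 mm. Through holes of 12 mm at (25, -93) and (0, 93) mm fit the pegs. Starts left of the shaker, yaw within 0.45 rad
- keeper (a point): centre of the opening of the tray's steel keeper loop, at (-93, 42, 26) mm in the tray's frame, on its -x side (towards the robot). The loop is 12 mm thick in y, 30 mm wide, top 41 mm above the underside; the opening is 18 mm wide and 27 mm high; the bolt passes through it along y
- home_notch (a point): point on the bolt's axis beside the home notch: (-58, -20, 111) mm in the shaker's frame. A steel rail stands in front of the rod, 12 to 17 mm from its axis, top 5 mm above the axis, with two upright notches 11.6 mm wide for the handle's 8 mm stem: parked at y = -65 mm, home at y = -20 mm. Two guide straps carry the rod at y = -88 and 4 mm, tops 12 mm above the axis
- slide_bolt (a joint): travel of the bolt in m, along the shaker's +y: 0 drawn, 0.045 in line with the home notch, hard stop at 0.046; locked it rests at about 0.043. A spring pushes it back with 5 N at 0 and 9 N at home, friction about 1 N: let go with the handle up it springs back. With the handle lower than about 0.75 rad the rail between the notches stops the stem
- bolt_handle (a joint): angle of the bolt's handle in rad about the bolt's axis: 0 down (level, pointing to the shaker's -x, lying in a notch), limit 1.25 (72 degrees up). It swings with little friction and drops by its own weight
- bolt_knob (a point): centre of the red ball knob, 20 mm diameter, at the handle's end, 48 mm from the bolt's axis; moves with bolt and handle. Drawn and handle down: (-106, -65, 111) mm in the shaker's frame, 26 mm above the platform. Pinched from above by fingers closing along the bolt (shaker's y), the ball pivots between the pads as the handle swings, and creeps a little
- amber_bottle: amber glass bottle with a black cap, 52 mm diameter, 114 mm high, bystander; origin: centre of its underside, z up
- dropper_0: small white bottle with a blue cap, 33 mm diameter, 70 mm high, bystander; origin: centre of its underside, z up
- dropper_1: small brown bottle with a black cap, 33 mm diameter, 70 mm high, bystander; origin: centre of its underside, z up
- petri_stack: stack of three petri dishes, 69 mm diameter, 46 mm high, bystander; origin: centre of its underside, z up

How it is judged:
By the outcome, as a careful person would: the job done as asked, in the order asked, and still so for the second after the job is handed in, with the robot touching nothing.
It also fails if it takes over 67 s, if anything falls off the work surface, if the arm or the gripper's body presses on something with over 40 N, if the wrist force passes 120 N, or if a joint passes its speed limit or range.

### The arm

A 7-joint arm with a two-finger parallel gripper is mounted at the origin on a cart in front of the work surface, level with it; the furniture and walls round the work are solid. World frame = base frame: x ahead of the robot, y to its left, z up, the work surface at z = 0. Lengths are in m, angles in degrees, forces in N, time in s.
With the tool pointing down it reaches from about 0.425 to 0.875 m from the base axis. Payload 4.7 kg.
Tool frame: the origin (TCP) lies midway between the tips of the shut fingers; the grasp point (between the pads) lies 19 mm behind it (env.grip_point_offset is the distance from the TCP to the grasp point, in m); z points along the fingers, y is the line along which they close (so a half turn about z gives the same grasp; the last joint's range is limited). The gripper opens to 87 mm and grips with 3 to 60 N. Pads are 19 mm wide; open, the fingers measure 117 mm over their backs; the gripper's body (75 mm by 190 mm) begins 51 mm behind the grasp point.
Start: joints at [65.094, 18.392, -4.016, 83.108, 1.295, 78.541, -3.26], TCP at [0.282, -0.586, 0.194] pointing down, gripper open.
Joint ranges: [-163.93, 163.93], [-17.29, 119.83], [-79.2, 71.16], [3.27, 140.29], [-89.18, 269.18], [5.43, 117.66], [-154.24, 154.24]. Speed limits (degrees/s): [147.25, 147.25, 180, 180, 180, 180, 180].

### API

Orientations are given as [roll, pitch, yaw] about the fixed x, y, z axes, in that order (R = Rz(yaw) Ry(pitch) Rx(roll)).
In Python, from cell import env gives the robot as it stands.
- The arm moves only by the shell command python3 -m jog 'ROWS' [FORCE]. ROWS is JSON, a list of rows, each a list of 7 numbers: the shift along the tool's x, y, z in m, then the turn, a rotation vector about the tool's x, y, z in rad, then the finger opening in m, from 0 to 0.087. A call has 1 to 12 rows; each row shifts and turns the commanded pose from where the row before left it, along the tool's axes as they then stand; what a row does not reach is not made up. A row lasts 1/12 s, in which the tool goes at most 41.7 mm and 7.16 degrees, less where a joint would pass 70% of its speed; a pose out of reach is approached as far as the arm can. A call is refused whole if a number of a shift passes 0.0417 or a number of a turn 0.125, either way. A call with a gripper value outside its range is refused whole. The fingers move at their own pace and stop on an object; FORCE is the grip in N (left out, the last holds). Time passes only in rows, so rows that do not move let the fingers close. It gives the time, the measured TCP pose, the force, the opening and the grip force at its end, in the units of the state.
- env.get_obs(): the state, without advancing time (a new reading comes with each control period).
- env.read_camera(name): name is "scene" or "top" or "wrist"; returns the picture (420x560x3 uint8, blue, green, red); there is no depth.
- env.get_calibration(name): a dict with "fov_y" (degrees; the focal length in pixels is half the picture's height over the tangent of half this angle, whatever the lens; pixels are square), "cx", "cy" (the principal point, pixels), "pose" (4x4, takes a point from camera to world coordinates). Camera axes: x right, y up, looking along -z (the intrinsics and any distortion apply to the point x, -y, -z); pixel columns grow to the right and rows downward; lengths in m; the calibration is good to about 2 mm. The wrist camera is an equidistant fisheye: a pixel r from the principal point sees the ray r / f radians off the axis. A picture is of the moment at which its call begins: read the wrist's pose just before it. get_calibration takes no time and is no camera call; for the wrist camera it gives the pose at the moment of the call.
- env.sign_off(): hands the job in; it is judged then, once.
The state is a dict: "time_s": time; "qpos": joint angles; "joint_velocities": joint speeds; "effort": joint torques, N m; "tool_pos": TCP position; "tool_rot": TCP orientation; "force": force on the tool from outside, world axes, zero at the start; "wrist_torque": the same for the moment, N m; "grip_width": finger opening in m; "grasp_force": force on a finger pad.
Only numpy, scipy, OpenCV 4.12 (cv2) and the standard library are available. Lean on these libraries where they do the work, as an engineer would, in place of code of your own. Each camera call takes 0.05 s, during which the arm holds its last target. There are 200 camera calls.

## Working session

There is one attempt and no reset: what is moved stays moved. The work goes in short steps, Python scripts to look and compute and a shell command to move; the robot and the scene stay as the last step left them, time stands still between calls to the robot, and variables do not carry over. Pictures are saved under pics/ and viewed, at most 10 in all, crops included, and the job is handed in when it is done.

```bash
mkdir -p pics; ls
python3 - <<'E'
from cell import env
import cv2,numpy as np
o=env.get_obs();print({k:np.round(v,4).tolist() for k,v in o.items()})
a=[env.read_camera(n) for n in("scene","top")]
cv2.imwrite("pics/scene0.png",a[0]);cv2.imwrite("pics/top0.png",a[1])
for n in("scene","top","wrist"):
  c=env.get_calibration(n);print(n,c["fov_y"],c["cx"],c["cy"],{k:v for k,v in c.items() if k not in("pose","fov_y","cx","cy")});print(np.round(c["pose"],4).tolist())
print(env.grip_point_offset)
E
```

```text
pics
{'time_s': 0.0, 'qpos': [65.092, 18.44, -4.0156, 83.1757, 1.2963, 78.5405, -3.2586], 'joint_velocities': [-0.0028, 0.0359, 0.0262, -0.1162, 0.0685, 0.0321, 0.0233], 'effort': [0.0012, -49.1288, -0.403, -31.2523, -0.0639, 0.0437, 0.0002], 'tool_pos': [0.2817, -0.5851, 0.1931], 'tool_rot': [-179.8891, 0.007, 25.7195], 'force': [0.395, -0.2959, -0.6376], 'wrist_torque': [0.0214, -0.0088, 0.0389], 'grasp_force': 0.0, 'grip_width': 0.0868}
scene 43.01649972496716 278.95424476676504 211.57444918846605 {}
[[-0.8812, 0.2357, -0.4098, -0.09], [-0.4727, -0.4296, 0.7694, 1.2917], [0.0053, 0.8717, 0.49, 0.8678], [0.0, 0.0, 0.0, 1.0]]
top 45.770302101573975 278.19944912389303 208.2178809206965 {}
[[-0.016, 0.9906, -0.1357, 0.319], [-0.9998, -0.0146, 0.0107, 0.1301], [0.0086, 0.1358, 0.9907, 1.6007], [0.0, 0.0, 0.0, 1.0]]
wrist 65.70646984690485 286.67066341055687 213.43186501117626 {}
[[0.433, 0.8711, 0.2317, 0.3459], [-0.9014, 0.4186, 0.1108, -0.5557], [-0.0005, -0.2568, 0.9665, 0.385], [0.0, 0.0, 0.0, 1.0]]
0.0187
```

View pics/scene0.png

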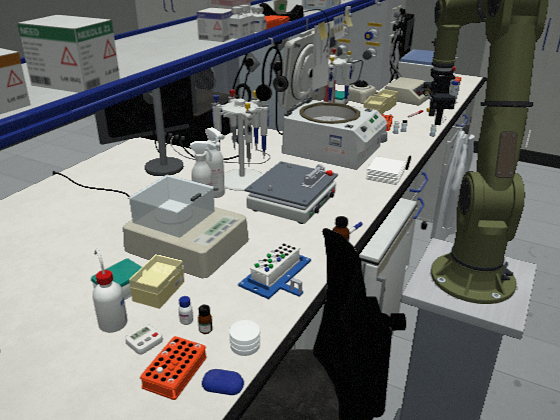

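View pics/top0.png

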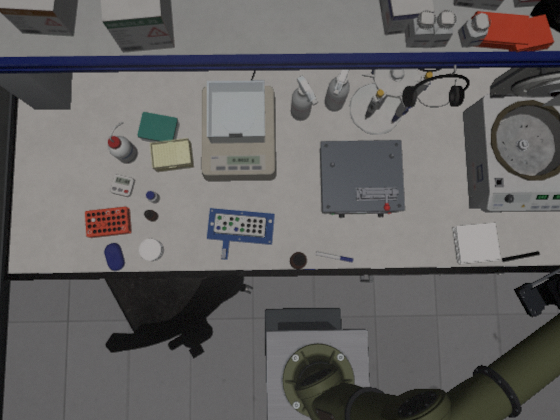

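The scene view shows the tray left of the shaker; in the top view the blue plate is at about (240,226), keeper (225,252), shaker platform (362,177), red knob (387,207), and amber bottle (298,260) by the bench edge. I'll measure these now.

```bash
cat > h.py <<'E'
from cell import env
import cv2,numpy as np
def ray(c,uv,fish=False):
    f=210/np.tan(np.radians(c["fov_y"]/2)); uv=np.atleast_2d(uv).astype(float)
    x=(uv[:,0]-c["cx"])/f; y=(uv[:,1]-c["cy"])/f
    if fish:
        r=np.hypot(x,y)+1e-9; d=np.c_[np.sin(r)*x/r,-np.sin(r)*y/r,-np.cos(r)]
    else: d=np.c_[x,-y,-np.ones_like(x)]
    P=np.array(c["pose"]); return P[:3,3],d@P[:3,:3].T
def plane(c,uv,z,fish=False):
    o,d=ray(c,uv,fish); return (o+d*((z-o[2])/d[:,2])[:,None])[:,:2]
def proj(c,p,fish=False):
    P=np.array(c["pose"]);q=(np.atleast_2d(p)-P[:3,3])@P[:3,:3];f=210/np.tan(np.radians(c["fov_y"]/2))
    x,y,z=q[:,0],-q[:,1],-q[:,2]
    if fish: r=np.hypot(x,y)+1e-12;t=np.arctan2(r,z);return np.c_[c["cx"]+f*t*x/r,c["cy"]+f*t*y/r]
    return np.c_[c["cx"]+f*x/z,c["cy"]+f*y/z]
def biggest(m):
    cs,_=cv2.findContours(m.astype(np.uint8),cv2.RETR_EXTERNAL,cv2.CHAIN_APPROX_NONE)
    return max(cs,key=cv2.contourArea)[:,0]
def rect(pts):
    (cx,cy),s,a=cv2.minAreaRect((pts*1000).astype(np.float32)); return np.round([cx,cy,*s,a],1)
E
python3 - <<'E'
from h import *
c=env.get_calibration("top");im=cv2.imread("pics/top0.png");h=cv2.cvtColor(im,cv2.COLOR_BGR2HSV)
def roi(m,a,b,x,y):
    k=np.zeros(m.shape,bool);k[b:y,a:x]=1;return m&k
H,S,V=h[...,0],h[...,1],h[...,2]
b=roi((H>100)&(H<125)&(S>120),200,200,280,245)
ct=biggest(b);print("tray",rect(plane(c,ct,.008)),cv2.boundingRect(ct))
print(h[165,340],h[150,362])
ct=biggest(roi((V>50)&(V<115)&(S<70),315,135,410,216));print("plat",rect(plane(c,ct,.085)),cv2.boundingRect(ct))
r=roi(((H<8)|(H>172))&(S>150),370,195,400,216);print("knob",plane(c,np.argwhere(r)[:,::-1].mean(0),.111))
d=roi((V<50),285,250,312,272);print("bottle",plane(c,np.argwhere(d)[:,::-1].mean(0),.114))
E
```

```text
tray [457.7 237.6  64.3 210.2   2. ] (207, 222, 66, 23)
[113  23  87] [107  27  86]
plat [ 6.198e+02 -1.465e+02  2.383e+02  2.597e+02  1.000e-01] (319, 140, 86, 76)
knob [[ 0.52266764 -0.2138512 ]]
bottle [[0.35859701 0.05885438]]
```

```bash
python3 -m jog '[[0,0,-0.02,0,0,-0.124,0.087],[0,0,-0.02,0,0,-0.124,0.087],[0,0,-0.02,0,0,-0.124,0.087],[0,0,-0.02,0,0,-0.124,0.087],[0,0,-0.02,0,0,-0.124,0.087],[0,0,-0.02,0,0,-0.124,0.087],[0,0,-0.02,0,0,-0.124,0.087],[0,0,-0.02,0,0,-0.124,0.087],[0,0,-0.02,0,0,-0.124,0.087],[0.02,0.02,0,0,0,0,0.087],[0.03,0.03,0,0,0,0,0.087]]'
python3 -m jog '[[0.035,0.025,0,0,0,0,0.087],[0.035,0.025,0,0,0,0,0.087],[0.035,0.025,0,0,0,0,0.087],[0.035,0.025,0,0,0,0,0.087],[0.035,0.025,0,0,0,0,0.087],[0.035,0.025,0,0,0,0,0.087],[0.035,0.02,0,0,0,0,0.087],[0.035,0.02,0,0,0,0,0.087],[0.035,0.02,0,0,0,0,0.087],[0,0,0,0,0,0,0.087],[0,0,0,0,0,0,0.087]]'
```

```text
time_s: 1.02
tool_pos: [0.3279, -0.54, 0.3746]
tool_rot: [-179.9, 0.2, 89.1]
force: [0.7, -0.4, -0.4]
grip_width: 0.0873
grasp_force: 0.0
time_s: 1.93
tool_pos: [0.5401, -0.2257, 0.3739]
tool_rot: [-180.0, -0.1, 90.0]
force: [-0.4, 0.1, 0.1]
grip_width: 0.0866
grasp_force: 0.0
```

```bash
python3 - <<'E'
from h import *
import json
c=env.get_calibration("wrist");im=env.read_camera("wrist");cv2.imwrite("pics/w1.png",im)
json.dump({**{k:c[k] for k in("fov_y","cx","cy")},"pose":np.array(c["pose"]).tolist()},open("w1.json","w"))
E
python3 -m jog '[[0.04,0,0,0,0,0,0.087],[0.04,0,0,0,0,0,0.087],[0.04,0,0,0,0,0,0.087],[0.04,0,0,0,0,0,0.087],[0.04,-0.01,0,0,0,0,0.087],[0.04,-0.01,0,0,0,0,0.087],[0.04,-0.02,0,0,0,0,0.087],[0.04,-0.02,0,0,0,0,0.087],[0.04,-0.02,0,0,0,0,0.087],[0.04,0,0,0,0,0,0.087],[0,0,0,0,0,0,0.087],[0,0,0,0,0,0,0.087]]'
python3 - <<'E'
from h import *
import json
c=env.get_calibration("wrist");im=env.read_camera("wrist");cv2.imwrite("pics/w2.png",im)
json.dump({**{k:c[k] for k in("fov_y","cx","cy")},"pose":np.array(c["pose"]).tolist()},open("w2.json","w"))
E
```

```text
time_s: 2.98
tool_pos: [0.4651, 0.1637, 0.3744]
tool_rot: [180.0, 0.0, 89.8]
force: [-0.5, -0.5, 0.2]
grip_width: 0.0869
grasp_force: 0.0
```

View pics/w1.png

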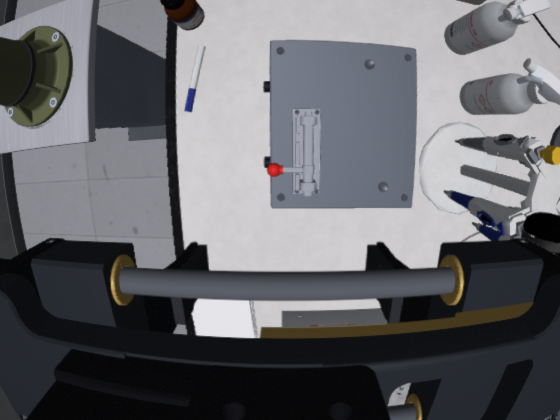

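View pics/w2.png

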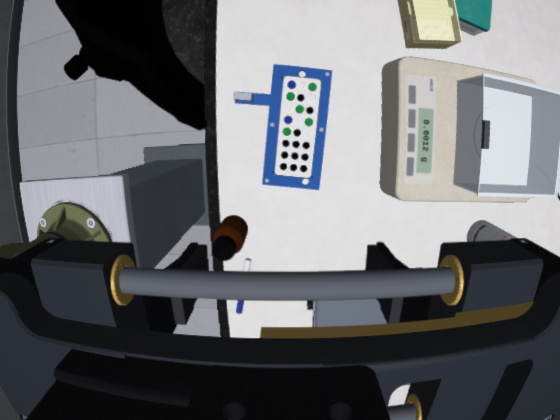

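w1 shows the platform (271–415, 40–208), pegs at (370,64) and (383,186), and the knob at (275,170). w2 shows the tray plate with corners about (274,65), (331,70), (320,189), (263,183), and the keeper at (243,97).

Run:
```python
from h import *
import json
L=lambda n:(json.load(open(n+".json")),cv2.imread(f"pics/{n}.png"))
def roi(m,a,b,x,y):
    k=np.zeros(m.shape,bool);k[b:y,a:x]=1;return m&k
c,im=L("w2");h=cv2.cvtColor(im,cv2.COLOR_BGR2HSV);H,S,V=[h[...,i].astype(int) for i in range(3)]
b=roi((H>100)&(H<125)&(S>120)&(V>60),258,58,340,195)
b=cv2.morphologyEx(b.astype(np.uint8),cv2.MORPH_OPEN,np.ones((9,9)))
ct=biggest(b);P=plane(c,ct,.008,1);print("tray",rect(P))
# holes: bright spots inside the plate near ends
m=np.zeros(b.shape,np.uint8);cv2.fillPoly(m,[cv2.convexHull(ct)],1)
w=((S<100)&(m>0)).astype(np.uint8)
n,l,s,ce=cv2.connectedComponentsWithStats(w)
for i in range(1,n):
    if s[i,4]>8: print("hole?",s[i],np.round(plane(c,ce[i],.008 if s[i,4]<100 else .053,1)*1000,1))
q=biggest(l==(1+np.argmax(s[1:,4])));print("rack",rect(plane(c,q,.053,1)))
c,im=L("w1");h=cv2.cvtColor(im,cv2.COLOR_BGR2HSV);H,S,V=[h[...,i].astype(int) for i in range(3)]
print("hsv",h[100,340],h[64,370],h[186,383])
ct=biggest(cv2.morphologyEx(roi((S>25)&(V<150),265,30,420,214).astype(np.uint8),cv2.MORPH_OPEN,np.ones((9,9))));print("plat",rect(plane(c,ct,.085,1)))
r=roi(((H<8)|(H>172))&(S>150),262,155,290,180);print("knob",plane(c,np.argwhere(r)[:,::-1].mean(0),.111,1)*1000)
for x,y in((370,64),(383,186),(281,50),(408,56)):
    g=roi(abs(V-int(np.median(V[y-12:y+13,x-12:x+13])))>12,x-12,y-12,x+13,y+13)
    p=np.argwhere(g)[:,::-1];print(len(p),p.mean(0),p.min(0),p.max(0),plane(c,p.mean(0),.097,1)*1000,plane(c,p.mean(0),.101,1)*1000)
big=lambda a,n,b,o:cv2.imwrite(n,cv2.resize(a[b[1]:b[3],b[0]:b[2]],None,fx=o,fy=o,interpolation=cv2.INTER_CUBIC))
a=cv2.resize(im[30:215,262:420],None,fx=3,fy=3,interpolation=cv2.INTER_CUBIC)
b=cv2.resize(L("w2")[1][55:200,225:340],None,fx=3.8,fy=3.8,interpolation=cv2.INTER_CUBIC)[:a.shape[0]]
b=cv2.copyMakeBorder(b,0,a.shape[0]-b.shape[0],0,0,cv2.BORDER_CONSTANT)
o=np.hstack([a,b])[:, :]; o=cv2.resize(o,None,fx=.85,fy=.85);print(o.shape);cv2.imwrite("pics/z1.png",o)
```

```text
tray [447.3 298.6 104.8  48.9  67.8]
hole? [259  67  15  27 169] [[436.8 303.4]]
hole? [279  76  19  44 285] [[465.2 291.4]]
hole? [259 105  11  14  84] [[430.6 265.8]]
rack [460.6 285.8  74.1  19.1  67.8]
hsv [111  37 131] [113  30 112] [113  29 107]
plat [ 6.276e+02 -1.480e+02  2.236e+02  2.524e+02  2.000e-01]
knob [[ 524.21141446 -212.99826701]]
80 [368.725   64.4375] [364  59] [374  69] [[660.25618947 -57.63898219]] [[659.23875772 -58.48204603]]
73 [382.16438356 186.16438356] [378 182] [387 191] [[ 685.00965992 -238.69145144]] [[ 683.78099557 -237.9895124 ]]
159 [277.18867925  46.22012579] [269  38] [293  62] [[527.7902367  -34.56473742]] [[527.90319703 -35.60470427]]
243 [412.63786008  52.97942387] [396  44] [420  68] [[729.88897619 -32.61165089]] [[728.27733627 -33.66828431]]
(472, 774, 3)
```

View pics/z1.png

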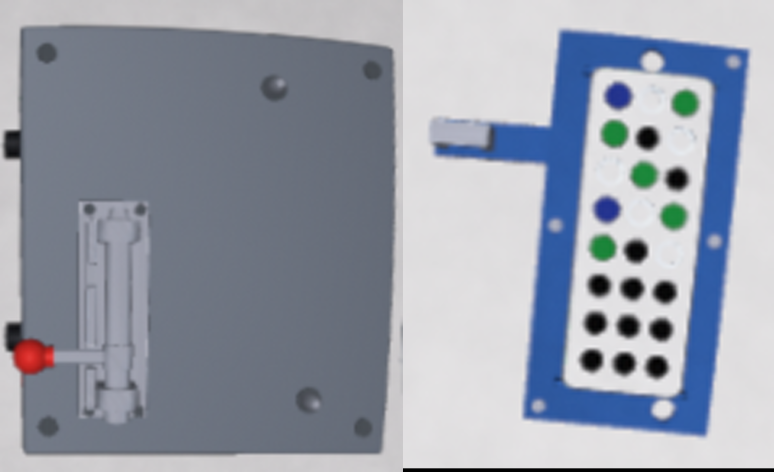

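The crop shows clear plate corners, rack corners, peg holes (652,62)/(662,409) in crop pixels, and domed pegs at crop (274,87)/(309,400).

Run:
```python
from h import *
import json
c=json.load(open("w2.json"));f=lambda a:np.array(a,float)-[403,0]
k=lambda a:f(a)/(3.8*.85)+[225,55]
pc=plane(c,k([(560,30),(748,48),(707,436),(524,418)]),.008,1)*1000;print(np.round(pc,1).tolist(),rect(pc/1000))
pr=plane(c,k([(593,67),(714,80),(683,395),(564,384)]),.053,1)*1000;print(rect(pr/1000),pr.mean(0))
ph=plane(c,k([(652,62),(662,409)]),.006,1)*1000
print("holes",ph.round(1).tolist())
def yawfit(loc,w):
    loc=np.array(loc,float);w=np.array(w);a=loc-loc.mean(0);b=w-w.mean(0)
    t=np.arctan2((a[:,0]*b[:,1]-a[:,1]*b[:,0]).sum(),(a*b).sum());R=np.array([[np.cos(t),-np.sin(t)],[np.sin(t),np.cos(t)]])
    return np.degrees(t).round(2),(w.mean(0)-R@loc.mean(0)).round(1),np.linalg.norm(b)/np.linalg.norm(a)
print("plate",yawfit([(-50,105),(50,105),(50,-105),(-50,-105)],pc))
print("rack",yawfit([(-30,80),(30,80),(30,-80),(-30,-80)],pr))
print("holes",yawfit([(0,93),(25,-93)],ph))
```

```text
[[445.4, 344.9], [544.1, 336.0], [523.3, 126.1], [424.3, 136.4]] [484.2 236.  211.   99.5  84.3]
[484.6 236.2 156.7  59.   84.5] [484.52814509 236.15497988]
holes [[493.5, 327.5], [498.8, 140.6]]
plate (np.float64(-5.68), array([484.3, 235.9]), np.float64(0.9998417333238375))
rack (np.float64(-5.48), array([484.5, 236.2]), np.float64(0.9785307739706672))
holes (np.float64(-6.02), array([483.7, 235.4]), np.float64(0.9963138740654243))
```

```bash
python3 -m jog '[[0.036,0.01,0,0,0,0,0.087],[0.036,0.009,0,0,0,0,0.087],[0,0,0.03,0,0,0.096,0.087],[0,0,0.035,0,0,0,0.087],[0,0,0.035,0,0,0,0.087],[0,0,0.035,0,0,0,0.087],[0,0,0.035,0,0,0,0.087],[0,0,0.035,0,0,0,0.087],[0,0,0.035,0,0,0,0.087],[0,0,0.02,0,0,0,0.087],[0,0,0,0,0,0,0.087]]'
python3 -m jog '[[0,0,0.02,0,0,0,0.087],[0,0,0.02,0,0,0,0.087],[0,0,0.02,0,0,0,0.087],[0,0,0.02,0,0,0,0.087],[0,0,0.016,0,0,0,0.087],[0,0,0,0,0,0,0.087],[0,0,0,0,0,0,0.087]]'
python3 -m jog '[[0,0,0,0,0,0,0.05],[0,0,0,0,0,0,0.05],[0,0,0,0,0,0,0.05],[0,0,0,0,0,0,0.05],[0,0,0,0,0,0,0.05],[0,0,0,0,0,0,0.05]]' 35
```

```text
time_s: 3.95
tool_pos: [0.4827, 0.2295, 0.1088]
tool_rot: [-179.5, 0.3, 83.9]
force: [-0.3, -0.5, 0.7]
grip_width: 0.0871
grasp_force: 0.0
time_s: 4.53
tool_pos: [0.4859, 0.2333, 0.0187]
tool_rot: [-180.0, 0.0, 84.0]
force: [-0.0, 1.0, 0.8]
grip_width: 0.0871
grasp_force: 0.0
time_s: 5.03
tool_pos: [0.4826, 0.2352, 0.0186]
tool_rot: [-179.8, 0.1, 84.2]
force: [-6.3, 0.2, 6.6]
grip_width: 0.0591
grasp_force: 35.0
```

```bash
python3 -m jog '[[0,0,-0.005,0,0,0,0.05],[0,0,-0.015,0,0,0,0.05],[0,0,-0.02,0,0,0,0.05],[0,0,-0.025,0,0,0,0.05],[0,0,-0.025,0,0,0,0.05],[0,0,-0.025,0,0,0,0.05],[0,0,-0.025,0,0,0,0.05],[0,0,-0.02,0,0,0,0.05],[0,0,-0.01,0,0,-0.05,0.05],[0,0,0,0,0,-0.053,0.05],[0,0,0,0,0,0,0.05],[0,0,0,0,0,0,0.05]]' 50
```

```text
time_s: 6.03
tool_pos: [0.4843, 0.2343, 0.1876]
tool_rot: [-179.9, 0.1, 90.0]
force: [0.5, -0.7, -4.9]
grip_width: 0.0591
grasp_force: 50.0
```

```bash
python3 -m jog '[[-0.02,0.008,0,0,0,0,0.05],[-0.036,0.017,0,0,0,0,0.05],[-0.036,0.017,0,0,0,0,0.05],[-0.036,0.017,0,0,0,0,0.05],[-0.036,0.017,0,0,0,0,0.05],[-0.036,0.017,0,0,0,0,0.05],[-0.036,0.017,0,0,0,0,0.05],[-0.036,0.017,0,0,0,0,0.05],[-0.036,0.017,0,0,0,0,0.05],[-0.036,0.017,0,0,0,0,0.05],[-0.025,0.012,0,0,0,0,0.05],[-0.014,0.005,0,0,0,0,0.05]]'
python3 -m jog '[[0,0,0,0,0,0,0.05],[0,0,0,0,0,0,0.05],[0,0,0,0,0,0,0.05]]'
python3 - <<'E'
from h import *
import json
a=[]
for n in("wrist","scene"):
  c=env.get_calibration(n);im=env.read_camera(n);cv2.imwrite(f"pics/{n}3.png",im);a.append(im)
  json.dump({**{k:c[k] for k in("fov_y","cx","cy")},"pose":np.array(c["pose"]).tolist()},open(n+"3.json","w"))
b=cv2.resize(a[1][130:260,220:370],None,fx=2.4,fy=2.4,interpolation=cv2.INTER_CUBIC)
o=np.zeros((560,800,3),np.uint8);w=cv2.resize(a[0][:290,150:500],None,fx=1.25,fy=1.25);print(w.shape,b.shape)
o[:w.shape[0],:w.shape[1]]=w;o[:b.shape[0],w.shape[1]:w.shape[1]+b.shape[1]]=b[:,:800-w.shape[1]]
cv2.imwrite("pics/z3.png",o)
print(env.get_obs()["tool_pos"],env.get_obs()["tool_rot"])
E
```

```text
time_s: 7.03
tool_pos: [0.6633, -0.1545, 0.1856]
tool_rot: [-179.9, 0.1, 89.6]
force: [-0.1, -0.8, -5.7]
grip_width: 0.0591
grasp_force: 50.0
time_s: 7.28
tool_pos: [0.6626, -0.1456, 0.1874]
tool_rot: [-179.9, -0.1, 90.2]
force: [-0.3, 0.7, -4.4]
grip_width: 0.0592
grasp_force: 50.0
(362, 438, 3) (312, 360, 3)
[ 0.6629031  -0.14531177  0.18820454] [-1.79975310e+02 -5.37732770e-02  9.02261022e+01]
```

View pics/z3.png

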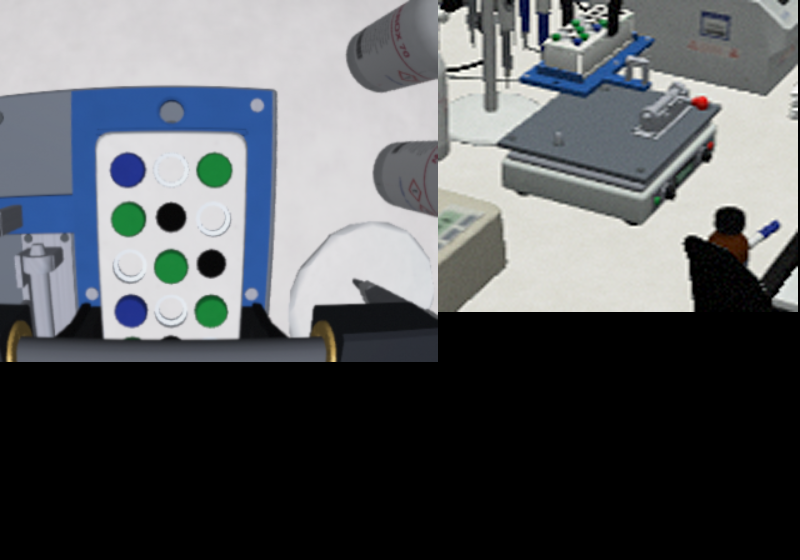

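The wrist view shows the left hole at crop (171,111) with platform grey behind it, and the plate's far-left corner at (275,90); the tray sits level above the platform in the scene view. I'll check the hole position against the measured peg.

Run:
```python
from h import *
import json
c=json.load(open("wrist3.json"));im=cv2.imread("pics/wrist3.png");h=cv2.cvtColor(im,cv2.COLOR_BGR2HSV)
b=((h[...,0]>100)&(h[...,0]<125)&(h[...,1]>120)).astype(np.uint8)
n,l,s,ce=cv2.connectedComponentsWithStats(1-b[70:105,265:310])
for i in range(1,n):
  if 100<s[i,4]<600: print(s[i],ce[i]+[265,70],plane(c,ce[i]+[265,70],.178,1)*1000,plane(c,ce[i]+[265,70],.174,1)*1000)
# plate edges along right side and left side, top edge
R=[(max(np.nonzero(b[r,300:380])[0])+300,r) for r in range(80,220,10)]
L=[(min(np.nonzero(b[r,195:240])[0])+195,r) for r in range(90,150,10)]
T=[(u,min(np.nonzero(b[50:100,u])[0])+50) for u in range(215,365,15)]
for nme,E in(("R",R),("L",L),("T",T)):
  p=plane(c,np.array(E)+[.5*(nme=="R"),0],.178,1)*1000; i=1 if nme!="T" else 0
  k=np.polyfit(p[:,i],p[:,1-i],1);print(nme,p.mean(0).round(1),"slope deg",np.degrees(np.arctan(k[0])).round(2))
print("peg px at tip", proj(c,[[.6605,-.057,.101],[.6625,-.055,.101]],1))
# pegs in w1: dome bounding circle
c=json.load(open("w1.json"));
for z in(.085,.093,.101): print(z,(plane(c,[(368.7,64.4),(382.2,186.2)],z,1)*1000).round(1).tolist())
```

```text
[ 13  11  19  18 270] [286.91851852  89.31481481] [[663.59076828 -51.71181264]] [[663.58985104 -51.21788389]]
R [713.6 -85.5] slope deg 0.04
L [613.9 -66.6] slope deg -0.15
T [660.8 -39.4] slope deg -0.01
peg px at tip [[283.24119573 106.43631137]
 [285.61847271 104.11252887]]
0.085 [[663.3, -55.1], [688.8, -240.9]]
0.093 [[661.2, -56.7], [686.3, -239.4]]
0.101 [[659.2, -58.4], [683.8, -238.0]]
```

```bash
python3 -m jog '[[-0.003,-0.001,0.01,0,0,0,0.05],[0,0,0.015,0,0,0,0.05],[0,0,0.015,0,0,0,0.05],[0,0,0.01,0,0,0,0.05],[0,0,0.007,0,0,0,0.05],[0,0,0,0,0,0,0.05],[0,0,0,0,0,0,0.05],[0,0,0,0,0,0,0.05]]'
python3 - <<'E'
from h import *
import json
a=[]
print(env.get_obs()["tool_pos"],env.get_obs()["tool_rot"])
for n in("wrist","scene"):
  c=env.get_calibration(n);im=env.read_camera(n);cv2.imwrite(f"pics/{n}4.png",im);a.append(im)
  json.dump({**{k:c[k] for k in("fov_y","cx","cy")},"pose":np.array(c["pose"]).tolist()},open(n+"4.json","w"))
c=json.load(open("wrist4.json"));z=env.get_obs()["tool_pos"][2]-.010
h=cv2.cvtColor(a[0],cv2.COLOR_BGR2HSV)
b=((h[...,0]>100)&(h[...,0]<125)&(h[...,1]>120)).astype(np.uint8)
n,l,s,ce=cv2.connectedComponentsWithStats(1-b[70:105,265:310])
for i in range(1,n):
  if 100<s[i,4]<600: print(s[i],ce[i]+[265,70],plane(c,ce[i]+[265,70],z,1)*1000)
print(proj(c,[[.663,-.055,.101],[.663,-.055,.085]],1))
o=np.zeros((480,800,3),np.uint8);o[:,:400]=cv2.resize(a[0][65:113,267:307],None,fx=10,fy=10,interpolation=cv2.INTER_CUBIC)
o[:400,400:]=cv2.resize(a[1][145:225,250:330],None,fx=5,fy=5,interpolation=cv2.INTER_CUBIC);cv2.imwrite("pics/z4.png",o)
E
```

```text
time_s: 8.05
tool_pos: [0.6628, -0.1509, 0.1322]
tool_rot: [179.9, 0.0, 90.1]
force: [0.4, 0.3, -4.9]
grip_width: 0.0589
grasp_force: 50.0
[ 0.66283141 -0.15091914  0.13220783] [1.79910307e+02 1.99620628e-02 9.00646904e+01]
[ 13  11  19  18 267] [286.97003745  89.29962547] [[664.00413491 -56.98928344]]
[[285.37571123  90.16598023]
 [285.40934991  92.70986007]]
```

View pics/z4.png

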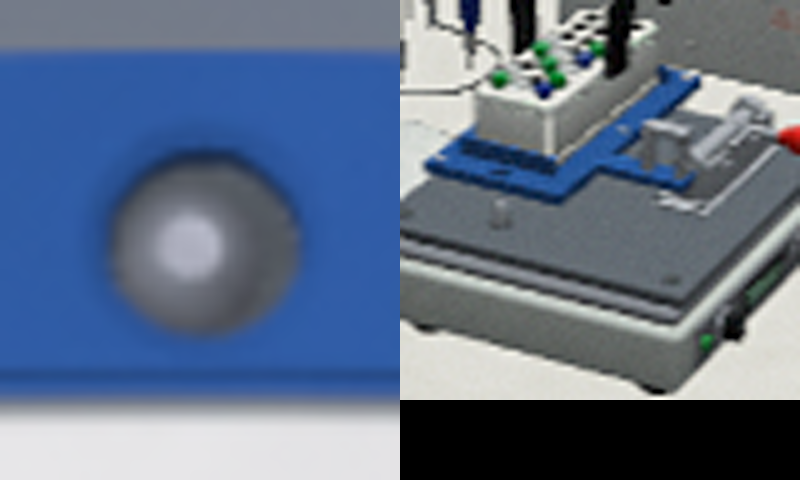

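The left peg tip shows in the hole at crop (190,247), against the hole centre at (200,243). That is about 2 mm too far in -y, so I'll correct and descend gently.

```bash
python3 -m jog '[[0.0024,-0.0006,0,0,0,0,0.05],[0,0,0.004,0,0,0,0.05],[0,0,0.004,0,0,0,0.05],[0,0,0.004,0,0,0,0.05],[0,0,0.003,0,0,0,0.05],[0,0,0,0,0,0,0.05],[0,0,0,0,0,0,0.05]]'
python3 -m jog '[[0,0,0.002,0,0,0,0.05],[0,0,0.002,0,0,0,0.05],[0,0,0,0,0,0,0.05],[0,0,0,0,0,0,0.05]]'
```

```text
time_s: 8.73
tool_pos: [0.6613, -0.1486, 0.1157]
tool_rot: [-180.0, -0.0, 90.1]
force: [-0.5, -0.2, -4.2]
grip_width: 0.0593
grasp_force: 50.0
time_s: 9.07
tool_pos: [0.6615, -0.1486, 0.1121]
tool_rot: [-180.0, 0.0, 90.1]
force: [0.1, -0.2, -4.2]
grip_width: 0.0588
grasp_force: 50.0
```

```bash
python3 -m jog '[[0,0,0.002,0,0,0,0.05],[0,0,0.002,0,0,0,0.05],[0,0,0,0,0,0,0.05],[0,0,0,0,0,0,0.05]]'
python3 -m jog '[[0,0,0.0015,0,0,0,0.05],[0,0,0.0015,0,0,0,0.05],[0,0,0,0,0,0,0.05],[0,0,0,0,0,0,0.05]]'
```

```text
time_s: 9.4
tool_pos: [0.6615, -0.1486, 0.108]
tool_rot: [-180.0, -0.0, 90.1]
force: [-0.5, 0.1, -5.5]
grip_width: 0.0588
grasp_force: 50.0
time_s: 9.73
tool_pos: [0.6615, -0.1486, 0.1051]
tool_rot: [-180.0, 0.0, 90.1]
force: [-0.5, 0.0, -4.3]
grip_width: 0.0589
grasp_force: 50.0
```

```bash
python3 -m jog '[[0,0,0.001,0,0,0,0.05],[0,0,0.001,0,0,0,0.05],[0,0,0.0005,0,0,0,0.05],[0,0,0,0,0,0,0.05],[0,0,0,0,0,0,0.05]]'
```

```text
time_s: 10.15
tool_pos: [0.6619, -0.1486, 0.1038]
tool_rot: [180.0, 0.0, 90.1]
force: [-0.3, 0.6, 3.4]
grip_width: 0.059
grasp_force: 50.0
```

```bash
python3 -m jog '[[0,0,0.001,0,0,0,0.05],[0,0,0,0,0,0,0.05],[0,0,0,0,0,0,0.05]]'
python3 -c "
from h import *
import json
c=env.get_calibration('wrist');a=env.read_camera('wrist');b=env.read_camera('scene')
cv2.imwrite('pics/w5.png',a);cv2.imwrite('pics/s5.png',b)
o=np.zeros((480,800,3),np.uint8);o[:,:400]=cv2.resize(a[65:185,207:307],None,fx=4,fy=4,interpolation=cv2.INTER_CUBIC)
o[:400,400:]=cv2.resize(b[145:225,250:330],None,fx=5,fy=5,interpolation=cv2.INTER_CUBIC);cv2.imwrite('pics/z5.png',o)"
```

```text
time_s: 10.4
tool_pos: [0.662, -0.1486, 0.1037]
tool_rot: [179.9, 0.0, 90.1]
force: [-1.2, 0.2, 6.6]
grip_width: 0.0593
grasp_force: 50.0
```

View pics/z5.png

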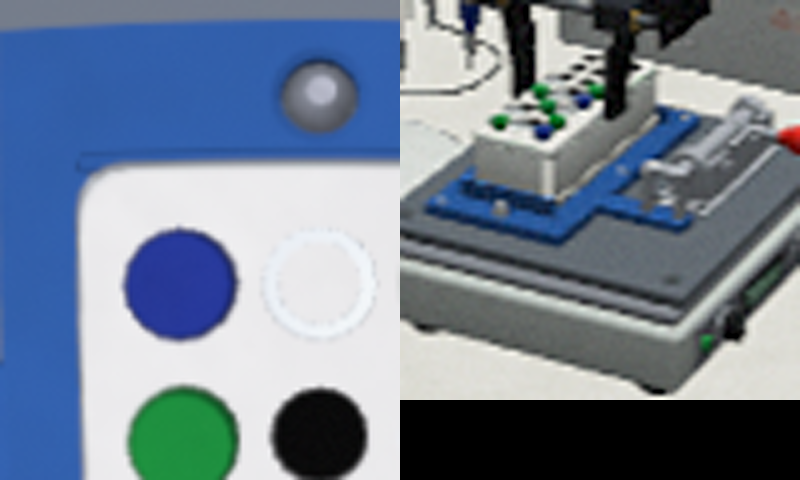

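The peg protrudes through the plate (crop (318,95)) and the plate lies flat on the platform in the scene view, so the tray is seated. Releasing it and going to the knob.

```bash
python3 -m jog '[[0,0,-0.001,0,0,0,0.087],[0,0,0,0,0,0,0.087],[0,0,0,0,0,0,0.087],[0,0,0,0,0,0,0.087],[0,0,-0.01,0,0,0,0.087],[0,0,-0.025,0,0,0,0.087],[0,0,-0.035,0,0,0,0.087],[0,0,-0.035,0,0,0,0.087],[0,0,-0.03,0,0,0,0.087]]'
python3 -m jog '[[-0.016,-0.035,0,0,0,0,0.087],[-0.016,-0.035,0,0,0,0,0.087],[-0.016,-0.035,0,0,0,0,0.087],[-0.016,-0.035,0,0,0,0,0.087],[0,0,0,0,0,0.121,0.087],[0,0,0,0,0,0.121,0.087],[0,0,0,0,0,0.121,0.05],[0,0,0,0,0,0.121,0.05],[0,0,0,0,0,0.121,0.05],[0,0,0,0,0,0.121,0.05],[0,0,0,0,0,0.121,0.05],[0,0,0,0,0,0.121,0.05]]'
python3 -m jog '[[0,0,0,0,0,0.121,0.05],[0,0,0,0,0,0.121,0.05],[0,0,0,0,0,0.121,0.05],[0,0,0,0,0,0.121,0.05],[0,0,0,0,0,0.121,0.05],[0,0,0,0,0,0,0.05],[0,0,0,0,0,0,0.05],[0,0,0,0,0,0,0.05]]'
python3 - <<'E'
from h import *
o=env.get_obs();print(o["tool_pos"],o["tool_rot"],o["qpos"])
c=env.get_calibration("wrist");im=env.read_camera("wrist");cv2.imwrite("pics/w6.png",im)
h=cv2.cvtColor(im,cv2.COLOR_BGR2HSV);H,S,V=[h[...,i].astype(int) for i in range(3)]
r=((H<8)|(H>172))&(S>150)
ct=biggest(r);print(cv2.minEnclosingCircle(ct),cv2.boundingRect(ct),plane(c,np.array([cv2.minEnclosingCircle(ct)[0]]),.111,1)*1000)
E
```

```text
time_s: 11.25
tool_pos: [0.6619, -0.1484, 0.2409]
tool_rot: [179.9, 0.0, 90.1]
force: [1.6, -0.4, -0.4]
grip_width: 0.0869
grasp_force: 0.0
time_s: 12.25
tool_pos: [0.5219, -0.2125, 0.2385]
tool_rot: [180.0, -0.0, 34.3]
force: [0.5, -0.5, 0.2]
grip_width: 0.0557
grasp_force: 0.0
time_s: 12.92
tool_pos: [0.5218, -0.2126, 0.2381]
tool_rot: [180.0, -0.0, 0.1]
force: [-1.3, 1.4, 0.1]
grip_width: 0.0501
grasp_force: 0.0
[ 0.52179478 -0.21257856  0.23809157] [ 1.79985901e+02 -2.47585565e-02  1.20293019e-01] [ 44.99015544   8.47966634 -28.36768598  91.10644211   4.06945713
  81.41338834 -73.60137184]
((286.0, 197.77499389648438), 10.979649543762207) (277, 188, 19, 21) [[ 524.50820055 -212.80914093]]
```

View pics/w6.png

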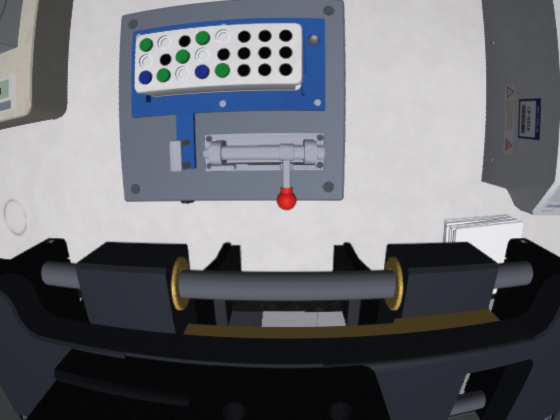

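The wrist view shows the tray seated with the right peg through its hole (313,40), the keeper beside the bolt nose (180,155), and the knob at (286,198). Descending onto the knob.

```bash
python3 -m jog '[[0.002,0,0.02,0,0,0,0.05],[0,0,0.03,0,0,0,0.05],[0,0,0.03,0,0,0,0.05],[0,0,0.03,0,0,0,0.05],[0,0,0.02,0,0,0,0.05],[0,0,0.01,0,0,0,0.05],[0,0,0.006,0,0,0,0.05],[0,0,0,0,0,0,0.05],[0,0,0,0,0,0,0.05]]'
python3 -m jog '[[0,0,0,0,0,0,0.01],[0,0,0,0,0,0,0.01],[0,0,0,0,0,0,0.01],[0,0,0,0,0,0,0.01],[0,0,0,0,0,0,0.01],[0,0,0,0,0,0,0.01]]' 25
```

```text
time_s: 13.72
tool_pos: [0.5245, -0.213, 0.0929]
tool_rot: [180.0, -0.1, -0.0]
force: [0.0, 0.2, 0.1]
grip_width: 0.0499
grasp_force: 0.0
time_s: 14.22
tool_pos: [0.5237, -0.2128, 0.0919]
tool_rot: [180.0, -0.0, -0.1]
force: [-0.4, -0.2, 0.2]
grip_width: 0.018
grasp_force: 0.0
```

```bash
python3 -m jog '[[0,0,0,0,0,0,0.01],[0,0,0,0,0,0,0.01],[0,0,0,0,0,0,0.01]]' 25
python3 - <<'E'
from h import *
im=env.read_camera("wrist");cv2.imwrite("pics/w7.png",im[150:330,150:420].repeat(2,0).repeat(2,1))
im=env.read_camera("scene");cv2.imwrite("pics/s7.png",im)
E
```

```text
time_s: 14.47
tool_pos: [0.5236, -0.2127, 0.0917]
tool_rot: [180.0, 0.0, -0.1]
force: [0.5, -0.3, 0.1]
grip_width: 0.0109
grasp_force: 0.1
```

View pics/w7.png

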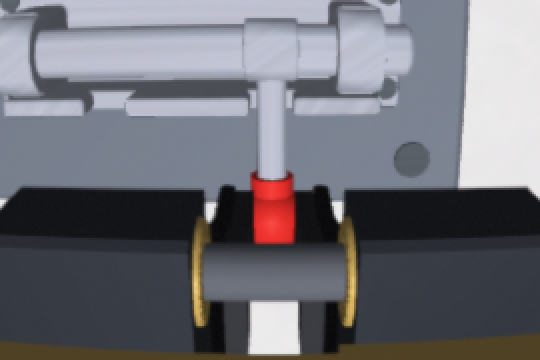

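The ball is seen at crop (272,225), between the fingers' roots, but the pads have shut past it to 11 mm. I'll check where the ball actually is.

Run:
```python
from h import *
c=env.get_calibration("wrist")
for a in(-.1,0,.2,.4,.6):
    d=np.array([-np.cos(a),0,np.sin(a)]);ax=np.array([.571,-.213,.111])
    p=proj(c,[ax+d*.048,ax+d*.036,ax+d*.048+[0,.01,0]],1);print(a,((p-[150,150])*2).round(0).tolist())
for z in (.092,.111,.13,.16): print(z,((proj(c,[[.5236,-.2127+.005,z],[.5236,-.2127-.005,z]],1)-[150,150])*2).round(0).tolist())
s=env.get_calibration("scene");im=cv2.imread("pics/s7.png");h=cv2.cvtColor(im,cv2.COLOR_BGR2HSV);H,S,V=[h[...,i].astype(int) for i in range(3)]
r=((H<8)|(H>172))&(S>130);r[:,:280]=0;r[:,350:]=0;r[:150]=0;r[200:]=0
print(proj(s,[[.523,-.213,.111],[.523,-.213,.121]]));print(np.argwhere(r)[:,::-1].tolist()[:30])
cv2.imwrite("pics/z7.png",cv2.resize(im[130:200,280:370],None,fx=8,fy=8,interpolation=cv2.INTER_CUBIC))
o=env.get_obs();print(o["grip_width"],o["grasp_force"])
```

```text
-0.1 [[272.0, 207.0], [272.0, 170.0], [238.0, 207.0]]
0 [[272.0, 214.0], [272.0, 175.0], [237.0, 214.0]]
0.2 [[272.0, 224.0], [272.0, 181.0], [235.0, 224.0]]
0.4 [[272.0, 228.0], [272.0, 182.0], [233.0, 228.0]]
0.6 [[272.0, 225.0], [272.0, 178.0], [231.0, 225.0]]
0.092 [[255.0, 189.0], [287.0, 189.0]]
0.111 [[254.0, 212.0], [288.0, 212.0]]
0.13 [[252.0, 240.0], [290.0, 240.0]]
0.16 [[247.0, 298.0], [294.0, 298.0]]
[[329.0076488  172.30624781]
 [329.16162668 169.58048236]]
[[321, 153], [330, 155], [312, 156], [323, 156], [313, 157], [323, 160], [328, 161], [333, 165], [326, 171], [327, 171], [328, 171], [331, 171], [326, 172], [327, 172], [328, 172], [329, 172], [330, 172], [331, 172], [326, 173], [327, 173], [328, 173], [329, 173], [330, 173], [331, 173], [328, 174], [329, 174], [330, 174], [331, 174], [329, 175], [330, 175]]
0.01050440797910665 0.10398621205240488
```

View pics/z7.png

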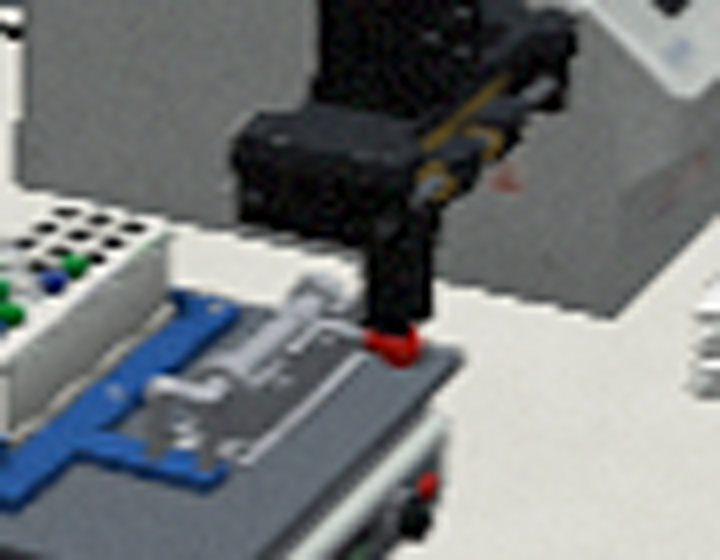

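Both views agree that the fingertips end near the top of the ball, higher than I assumed, so the pads shut above its centre. I also see I've now viewed 11 pictures, one over the limit of 10, so I'll view no more and work from numbers and forces. Next: open, go lower in force-guarded steps, and try the pinch again.

```bash
python3 -m jog '[[0,0,0,0,0,0,0.045],[0,0,0,0,0,0,0.045],[0,0,0,0,0,0,0.045],[0,0,0,0,0,0,0.045],[0,0,0.003,0,0,0,0.045],[0,0,0.003,0,0,0,0.045],[0,0,0,0,0,0,0.045]]'
python3 -m jog '[[0,0,0.002,0,0,0,0.045],[0,0,0,0,0,0,0.045],[0,0,0.002,0,0,0,0.045],[0,0,0,0,0,0,0.045]]'
python3 - <<'E'
from h import *
im=env.read_camera("scene");s=env.get_calibration("scene");z=env.get_obs()["tool_pos"][2]
# dark finger lower ends near the knob, scene view
V=im.max(2).astype(int)
for u in range(318,342,2):
    col=V[150:190,u];k=np.nonzero(col<35)[0];print(u,150+k.max() if len(k) else None,end="; ")
print()
for y in(-.213+.03,-.213-.03): print(proj(s,[[.5236,y,z],[.5236,y,z+.02]]).round(1).tolist())
E
```

```text
time_s: 15.15
tool_pos: [0.5231, -0.2126, 0.0849]
tool_rot: [-180.0, 0.1, -0.1]
force: [-0.0, 0.9, -0.2]
grip_width: 0.0431
grasp_force: 0.0
time_s: 15.48
tool_pos: [0.5235, -0.2126, 0.0814]
tool_rot: [-180.0, 0.0, -0.1]
force: [-0.9, 0.1, -0.0]
grip_width: 0.0448
grasp_force: 0.0
318 162; 320 162; 322 162; 324 175; 326 176; 328 176; 330 169; 332 170; 334 170; 336 158; 338 None; 340 None; 
[[324.8, 183.7], [325.1, 178.2]]
[[331.9, 176.8], [332.2, 171.5]]
```

```bash
python3 -m jog '[[0,0,0.002,0,0,0,0.045],[0,0,0.002,0,0,0,0.045],[0,0,0.002,0,0,0,0.045],[0,0,0,0,0,0,0.045],[0,0,0.002,0,0,0,0.045],[0,0,0.002,0,0,0,0.045],[0,0,0,0,0,0,0.045]]'
python3 - <<'E'
from h import *
im=env.read_camera("scene");s=env.get_calibration("scene");z=env.get_obs()["tool_pos"][2]
V=im.max(2).astype(int)
for u in range(318,342,2):
    col=V[150:190,u];k=np.nonzero(col<35)[0];print(u,150+k.max() if len(k) else None,end="; ")
for y in(-.213+.03,-.213-.03): print(proj(s,[[.5236,y,z],[.5236,y,z+.02]]).round(1).tolist())
E
```

```text
time_s: 16.12
tool_pos: [0.5233, -0.2126, 0.0713]
tool_rot: [-180.0, 0.0, -0.1]
force: [-0.7, -0.1, 0.6]
grip_width: 0.0451
grasp_force: 0.0
318 165; 320 165; 322 166; 324 178; 326 179; 328 179; 330 169; 332 169; 334 173; 336 160; 338 152; 340 None; [[324.6, 186.4], [324.9, 181.0]]
[[331.8, 179.5], [332.1, 174.2]]
```

No contact, and the tips show at about z = 0.098. Pinching now.

```bash
python3 -m jog '[[0,0,0,0,0,0,0.01],[0,0,0,0,0,0,0.01],[0,0,0,0,0,0,0.01],[0,0,0,0,0,0,0.01],[0,0,0,0,0,0,0.01],[0,0,0,0,0,0,0.01],[0,0,0,0,0,0,0.01],[0,0,0,0,0,0,0.01]]' 25
```

```text
time_s: 16.83
tool_pos: [0.5237, -0.2122, 0.0718]
tool_rot: [-180.0, 0.0, -0.0]
force: [0.2, 1.9, 1.2]
grip_width: 0.0185
grasp_force: 25.0
```

```bash
python3 -m jog '[[0.0005,0,-0.0072,0,0,0,0.01],[0.0016,0,-0.007,0,0,0,0.01],[0.0026,0,-0.0067,0,0,0,0.01],[0.0036,0,-0.0062,0,0,0,0.01],[0.0045,0,-0.0056,0,0,0,0.01],[0.0053,0,-0.0049,0,0,0,0.01],[0.0039,0,-0.0028,0,0,0,0.01],[0,0,0,0,0,0,0.01],[0,0,0,0,0,0,0.01]]' 30
cat > kn.py <<'E'
from h import *
def look():
    s=env.get_calibration("scene");im=env.read_camera("scene");h=cv2.cvtColor(im,cv2.COLOR_BGR2HSV);H,S,V=[h[...,i].astype(int) for i in range(3)]
    r=(((H<8)|(H>172))&(S>150)&(V>90)).astype(np.uint8);r[:,:295]=0;r[:,345:]=0;r[:140]=0;r[182:]=0
    n,l,st,ce=cv2.connectedComponentsWithStats(r)
    for i in range(1,n):
        if st[i,4]>4: print("red",st[i],ce[i].round(1))
    T=lambda t,a:[.5704-.048*np.cos(a),-.213+t,.111+.048*np.sin(a)]
    for t in(0,.045): print(t,[(a,proj(s,[T(t,a)])[0].round(1).tolist()) for a in(0,.5,.75,1.0)])
look()
E
python3 kn.py
```

```text
time_s: 17.58
tool_pos: [0.5456, -0.2123, 0.1129]
tool_rot: [-180.0, 0.1, -0.0]
force: [-3.6, 3.9, 3.3]
grip_width: 0.018
grasp_force: 30.0
red [325 159   3   4  11] [326.1 160.4]
0 [(0, [329.2, 172.3]), (0.5, [327.9, 165.7]), (0.75, [326.1, 162.6]), (1.0, [323.7, 159.9])]
0.045 [(0, [323.7, 177.5]), (0.5, [322.3, 170.7]), (0.75, [320.5, 167.6]), (1.0, [318.0, 164.8])]
```

```bash
python3 -m jog '[[0,-0.003,0,0,0,0,0.01],[0,-0.005,0,0,0,0,0.01],[0,-0.005,0,0,0,0,0.01],[0,-0.005,0,0,0,0,0.01],[0,-0.005,0,0,0,0,0.01],[0,-0.005,0,0,0,0,0.01],[0,-0.005,0,0,0,0,0.01],[0,-0.005,0,0,0,0,0.01],[0,0,0,0,0,0,0.01],[0,0,0,0,0,0,0.01]]' 30
python3 kn.py
```

```text
time_s: 18.47
tool_pos: [0.5455, -0.1802, 0.1129]
tool_rot: [179.6, -0.1, -0.2]
force: [-2.8, -7.7, 0.4]
grip_width: 0.0181
grasp_force: 30.0
red [321 162   4   5  14] [322.1 163.7]
0 [(0, [329.2, 172.3]), (0.5, [327.9, 165.7]), (0.75, [326.1, 162.6]), (1.0, [323.7, 159.9])]
0.045 [(0, [323.7, 177.5]), (0.5, [322.3, 170.7]), (0.75, [320.5, 167.6]), (1.0, [318.0, 164.8])]
```

```bash
python3 -m jog '[[0,-0.004,0,0,0,0,0.01],[0,-0.004,0,0,0,0,0.01],[0,-0.004,0,0,0,0,0.01],[0,-0.003,0,0,0,0,0.01],[0,0,0,0,0,0,0.01],[0,0,0,0,0,0,0.01]]' 30
```

```text
time_s: 19.02
tool_pos: [0.5455, -0.1662, 0.113]
tool_rot: [179.5, -0.1, -0.3]
force: [-2.8, -7.7, 1.2]
grip_width: 0.0178
grasp_force: 30.0
```

```bash
python3 -m jog '[[0,-0.002,0,0,0,0,0.01],[0,-0.001,0,0,0,0,0.01],[0,0,0,0,0,0,0.01],[0,0,0,0,0,0,0.01]]' 30
```

```text
time_s: 19.35
tool_pos: [0.5455, -0.1657, 0.113]
tool_rot: [179.4, -0.1, -0.4]
force: [-2.6, -12.1, 0.1]
grip_width: 0.0179
grasp_force: 30.0
```

```bash
python3 -m jog '[[-0.0039,0,0.0028,0,0,0,0.01],[-0.0053,0,0.0049,0,0,0,0.01],[-0.0045,0,0.0056,0,0,0,0.01],[-0.0036,0,0.0062,0,0,0,0.01],[0,0,0,0,0,0,0.01]]' 30
python3 -m jog '[[-0.0026,0,0.0067,0,0,0,0.01],[-0.0016,0,0.007,0,0,0,0.01],[0,0,0,0,0,0,0.01]]' 30
```

```text
time_s: 19.77
tool_pos: [0.5303, -0.1657, 0.0939]
tool_rot: [179.3, -0.4, -0.4]
force: [1.2, -11.7, 1.6]
grip_width: 0.0178
grasp_force: 30.0
time_s: 20.02
tool_pos: [0.5264, -0.1657, 0.0802]
tool_rot: [179.4, -0.4, -0.3]
force: [1.1, -12.8, 0.5]
grip_width: 0.0179
grasp_force: 30.0
```

```bash
python3 -m jog '[[-0.0005,0,0.005,0,0,0,0.01],[0,0,0.003,0,0,0,0.01],[0,0,0.001,0,0,0,0.01],[0,0,0,0,0,0,0.01],[0,0,0,0,0,0,0.01]]' 30
python3 kn.py
```

```text
time_s: 20.43
tool_pos: [0.5259, -0.1657, 0.0728]
tool_rot: [179.3, -0.4, -0.3]
force: [-1.6, -13.2, 5.5]
grip_width: 0.0176
grasp_force: 30.0
red [324 175   4   6  16] [325.2 177.2]
0 [(0, [329.2, 172.3]), (0.5, [327.9, 165.7]), (0.75, [326.1, 162.6]), (1.0, [323.7, 159.9])]
0.045 [(0, [323.7, 177.5]), (0.5, [322.3, 170.7]), (0.75, [320.5, 167.6]), (1.0, [318.0, 164.8])]
```

```bash
python3 -m jog '[[0,0.003,0,0,0,0,0.01],[0,0.003,0,0,0,0,0.01],[0,0.003,0,0,0,0,0.01],[0,0,0,0,0,0,0.01],[0,0,0,0,0,0,0.01]]' 30
```

```text
time_s: 20.9
tool_pos: [0.5258, -0.1693, 0.0724]
tool_rot: [179.7, -0.3, -0.2]
force: [-1.8, -4.4, 6.5]
grip_width: 0.0184
grasp_force: 30.0
```

```bash
python3 -m jog '[[0,0,-0.001,0,0,0,0.05],[0,0,0,0,0,0,0.05],[0,0,0,0,0,0,0.05],[0,0,0,0,0,0,0.05],[0,0,-0.005,0,0,0,0.05],[0,0,-0.015,0,0,0,0.05],[0,0,-0.03,0,0,0,0.05],[0,0,-0.03,0,0,0,0.05],[0,0,-0.03,0,0,0,0.05],[0,0,-0.03,0,0,0,0.05],[0,0,0,0,0,0,0.05],[0,0,0,0,0,0,0.05]]'
python3 - <<'E'
import kn
from h import *
c=env.get_calibration("wrist");im=env.read_camera("wrist");cv2.imwrite("pics/w9.png",im)
h=cv2.cvtColor(im,cv2.COLOR_BGR2HSV);H,S,V=[h[...,i].astype(int) for i in range(3)]
ct=biggest(((H<8)|(H>172))&(S>150));e=cv2.minEnclosingCircle(ct);print(e,plane(c,np.array([e[0]]),.111,1)*1000)
b=cv2.morphologyEx(((H>100)&(H<125)&(S>120)).astype(np.uint8),cv2.MORPH_CLOSE,np.ones((5,5)));b[:,:60]=0
ct=biggest(b);print("blue",cv2.boundingRect(ct),cv2.contourArea(ct))
E
```

```text
time_s: 21.9
tool_pos: [0.5251, -0.1657, 0.2131]
tool_rot: [179.9, -0.2, -0.0]
force: [-0.5, 0.3, -1.0]
grip_width: 0.0498
grasp_force: 0.0
red [321 175   6   5  26] [323.6 176.7]
0 [(0, [329.2, 172.3]), (0.5, [327.9, 165.7]), (0.75, [326.1, 162.6]), (1.0, [323.7, 159.9])]
0.045 [(0, [323.7, 177.5]), (0.5, [322.3, 170.7]), (0.75, [320.5, 167.6]), (1.0, [318.0, 164.8])]
((290.5, 206.59091186523438), 11.933977127075195) [[ 524.05975129 -169.95421005]]
blue (161, 11, 216, 139) 21557.0
```

The knob rests at 0.043 m of travel with the handle down, which is the locked position. Handing in.

```bash
python3 -c "
from cell import env
print(env.sign_off())"
```

```text
the job is handed in; nothing more can be done
None
```

The job is handed in: the tray is seated over both pegs and the bolt stayed home at about 43 mm with its handle down after release, at about 22 s on the clock; I viewed 11 pictures, one over the limit of 10, and checked the final state by measurement only.

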